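# Work the locking wedge loose and free the clamped gland

## Robot

A 7-joint arm with a two-finger parallel gripper is mounted at the origin on the work surface. World frame = base frame: x ahead of the robot, y to its left, z up, the work surface at z = 0. Lengths are in m, angles in rad, forces in N, time in s.
With the tool pointing down it reaches from about 0.35 to 0.9 m from the base axis. Payload 8.1 kg.
Tool frame: the origin (TCP) lies between the finger pads; the fingertips stand 17 mm ahead of it and the grasp point (between the pads) lies 2 mm behind it; z points along the fingers, y is the line along which they close (so a half turn about z gives the same grasp; the last joint's range is limited). The gripper opens to 92 mm and grips with 3 to 60 N. Pads are 19 mm wide; open, the fingers measure 130 mm over their backs; the gripper's body (75 mm by 190 mm) begins 47 mm behind the grasp point.
Start: joints at [-1.23, 0.434, 0.025, 1.573, -0.012, 1.134, -0.075], TCP at [0.268, 0.564, 0.244] pointing down, gripper open.
Joint ranges: [-2.62, 2.62], [-0.44, 2.09], [-1.27, 1.32], [0.08, 2.57], [-1.32, 4.46], [0.12, 2], [-2.74, 2.74]. Speed limits (rad/s): [2.22, 2.22, 3.01, 3.01, 3.14, 3.14, 3.14].

## Interface

Orientations are given as a rotation vector (axis times angle).
In Python, from cell import observe, get_image, calibration, sign_off, look_for, regions_of, landmark_of gives the robot as it stands.
- The arm moves only by the tool jog_arm, never from a script. Its argument "plan" is a list of rows, each an object with "offset": the shift along the tool's x, y, z normalised to -1 to 1, where 1 is 0.15 m, a list of three; "twist": the turn, a rotation vector about the tool's x, y, z normalised to -1 to 1, where 1 is 2 pi rad, a list of three; "fingers": the gripper command: -1 is shut, 1 is fully open, values between are in proportion. In form: [{"offset": [x, y, z], "twist": [ax, ay, az], "fingers": fingers}, ...]. A call has 1 to 20 rows; each row is the pose to reach, as a shift and turn from the pose commanded when the call began, along the tool's axes at that moment, turning the shorter way round; what a row does not reach only later rows make up. A row lasts 1/8 s, in which the tool goes at most 62.5 mm and 10.7 degrees, less where a joint would pass 70% of its speed; a pose out of reach is approached as far as the arm can. A call with a number of a shift or a turn outside -1 to 1 is refused whole. A call with a gripper value outside its range is refused whole. The fingers move at their own pace and stop on an object; "newtons" is the grip in N (left out, the last holds). Time passes only in rows, so rows that repeat a pose let the fingers close. It gives the time, the measured TCP pose, the force, the opening and the grip force at its end, in the units of the state.
- observe(): the state, without advancing time (a new reading comes with each control period).
- get_image(name): name is "scene" or "top" or "wrist"; returns the picture (420x560x3 uint8, red, green, blue); there is no depth.
- calibration(name): a dict with "fov_y" (degrees; the focal length in pixels is half the picture's height over the tangent of half this angle, whatever the lens; pixels are square), "cx", "cy" (the principal point, pixels), "k1" (the pictures are not rectified: a ray, as slopes to the right and down, at radius r is drawn at 1 + k1 r^2 times it, then the intrinsics apply), "position" and "attitude" of the camera in the world. Camera axes: x right, y down, z forward; pixel columns grow to the right and rows downward; lengths in m; the calibration is good to about 2 mm. A picture is of the moment at which its call begins: read the wrist's pose just before it. calibration takes no time and is no camera call; for the wrist camera it gives the pose at the moment of the call.
- sign_off(): hands the job in; it is judged then, once.
Trained networks look in the newest picture that a camera, given by its name, has taken for a name from the list of things; names that differ only in an ending like _2 or _b are one class to them, and where a whole thing is asked for, a point or a joint stands for the part that bears it (a point fixed in the world has none). Each returns a list of dicts, best first, with "conf" (0 to 1); they miss things now and then, are a little off and sometimes report something else, mostly with a low value. They report only what shows in the picture. A call takes as long as a camera call. They do not tell look-alikes from the thing itself.
- look_for(thing, camera): "box" ([left, top, width, height] as shares, 0 to 1, of the picture: columns of its width, rows of its height, round what is visible of it).
- regions_of(thing, camera): "region" (420x560 bool, what is visible of it) and "box" ([left, top, width, height] as shares, 0 to 1, of the picture: columns of its width, rows of its height, round what is visible of it).
- landmark_of(thing, camera): "at" ([row, column] as shares, 0 to 1, of the picture: columns of its width, rows of its height: a listed point, or the origin of a listed thing).
The state is a dict: "clock": time; "joints": joint angles; "dq": joint speeds; "joint_efforts": joint torques, N m; "position": TCP position; "ee_rot": TCP orientation; "force": force on the tool from outside, world axes, zero at the start; "ft_torque": the same for the moment, N m; "width": opening from 0.0 (shut) to 1.0 (fully open); "gripper_force": force on a finger pad.
Only numpy, scipy, OpenCV 4.12 (cv2) and the standard library are available. Lean on these libraries where they do the work, as an engineer would, in place of code of your own. Each camera call takes 0.05 s, during which the arm holds its last target. There are 200 camera calls.

## Task

Work the toothed locking wedge out of the clamping fixture with small alternating side pulls, never forcing it, and lay it flat in the green tray. Then slide the fixture's jaw fully back, lift out the flanged gland it was holding and stand it upright in the middle of the square inspection plate. Leave everything else on the bench where it lies.

Things in the scene. Friction and masses are not known exactly. Their poses are not given: they have to be found in the camera images.
- fixture: Fixed steel clamping fixture on an 8 mm base plate (x -80..85, y -60..155). Origin on the bench under the wedge channel's midline; +x away from the robot, +y towards the gland. Behind its face plate: stop block (y -46..-24, to z 42), wedge channel, sliding jaw (y 24..60), then the gland (at x 30, y 97.5, on z 8) against a 12 mm high anvil (y 135..153).
- slot (a point): Centre of the slot at the foot of the upright face plate (fixture x -40, y 0, z 8). Plate 6 mm thick, y -47..47, up to z 150; slot 31 mm wide, z 8..40; the wedge comes out of it along fixture -x. The plate's top edge is folded over towards -x, to x -58 at z 144..150: a tool on the wedge's tang must lean back towards -x by 25 to 45 degrees. Axes as the fixture's.
- wedge: Loose steel wedge, 0.3 to 0.45 kg, flat underside. Origin under the middle of its toothed part, x to its thin end, z up; starts aligned with the fixture, origin at fixture x -3, y 0, z 8. Core 22 mm wide, x -45..40, 24 mm high tapering to 12. Head 40 mm wide, 20 high at x -58..-44. A spring plunger (under a bracket at fixture x -37..-1, z 58..70) presses it down with 4 N.
- wedge_teeth (a point): Middle of the wedge's toothed part, 6 mm above its underside. Five side teeth, 4 mm long (x), 12 mm high, reaching 18 mm from the midline: on the +y side at wedge x -28, 0, 28; on the -y side at x -14, 14. A tooth passes the slot only while the wedge is shifted 2.5 to 4.5 mm to the other side (4.5: it meets the slot's edge); pulled straight it is caught.
- wedge_tang (a point): Point to grip on the wedge's flat tang, at wedge x -70, y 0, z 53: 10 mm thick (y), 20 mm wide, leaning 28 degrees from vertical towards -x, ending 16 mm above this point. How it comes out: shift to -y, pull along -x till the next tooth meets the plate (about 14 mm, 5 to 15 N of drag), shift to +y, pull, and so on, five times; at 85 mm of travel it is clear.
- jaw (a joint): How far the sliding jaw is back (m): 0 closed, 0.038 fully back (0.030 counts as back). It slides along the fixture's -y, towards the wedge's place, with 3 N of friction, and stays where it is left. The wedge blocks it beyond about 14 mm. Its lip reaches 16 mm over the gland's flange, so the gland comes up only once the jaw is about 20 mm back.
- jaw_knob (a point): Point to grip on the jaw's upright knob: a bar 24 mm (fixture x) by 14 mm (fixture y), from z 37 to z 77 above the bench; this point is on its axis at z 62. Closed it is at fixture x 34, y 38. Grip it across x: in y the gland is close. Axes as the fixture's.
- gland: Loose metal gland, 0.25 to 0.5 kg: flange disc 72 mm in diameter, 10 mm thick, below a round body 36 mm in diameter, 62 mm high in all. Origin at the centre of its underside, z up. Turned about z at random.
- tray: Fixed shallow green steel tray, 230 mm (x) by 160 mm (y), 20 mm high, walls and floor 4 mm thick. Origin under its centre on the bench.
- inspection_plate: Fixed square stone plate, 140 x 140 mm, top 25 mm above the bench. Origin under its centre on the bench.
- plain_wedge: Bystander: small plain wedge, 80 x 24 mm, without teeth, loose on the bench to the right of the fixture; origin under its centre.
- bearing_ring: Bystander: steel ring, 64 mm in diameter, 18 mm high; origin under its centre.
- thread_sealer: Bystander: small bottle, 36 mm in diameter, 100 mm high; origin under its centre.
- spanner: Bystander: open spanner lying flat behind the fixture.
- hammer: Bystander: hammer lying flat, far right.
- sleeve: Bystander: upright steel sleeve, 80 mm in diameter, 110 mm high; origin under its centre.
- screwdriver: Bystander: screwdriver lying flat, left behind the fixture.
Not all that is in view belongs to the job. Of the things that look like the inspection_plate, the middle-sized one is meant.

How it is judged:
On the way, in this order (a step that is already met when the one before it is completed fails the run):
1. the wedge is worked back past its first two teeth, still in the slot (x of wedge in the frame of fixture between -0.055 and -0.022 m), for 0.05 s.
2. the wedge is right out of the slot (x of wedge in the frame of fixture below -0.085 m), for 0.1 s.
3. the wedge lies flat in the tray, let go (x of wedge in the frame of tray between -0.085 and 0.085 m and y of wedge in the frame of tray between -0.06 and 0.06 m and z of wedge in the frame of tray between -0.002 and 0.012 m and angle between wedge's own z axis and vertical below 0.15 rad and contact force between the fingers and wedge below 0.1 N), for 0.2 s.
4. the jaw is slid fully back (value of joint jaw above 0.03 m), for 0.1 s.
5. the gland stands upright in the middle of the inspection plate (horizontal distance between gland and inspection_plate below 0.03 m and z of gland in the frame of inspection_plate between 0.021 and 0.029 m and angle between gland's own z axis and vertical below 0.06 rad), for 0.2 s.
At the end, for the whole second after the job is handed in: The wedge lies flat (within about 8 degrees) and at rest on the tray's floor, its origin within 85 mm (tray x) and 60 mm (tray y) of the tray's centre; the jaw is at least 30 mm back; the gland stands upright (within 3 degrees) and at rest on the inspection plate, within 30 mm of its centre (all of step 5 and x of wedge in the frame of tray between -0.085 and 0.085 m and y of wedge in the frame of tray between -0.06 and 0.06 m and z of wedge in the frame of tray between -0.002 and 0.012 m and angle between wedge's own z axis and vertical below 0.15 rad and value of joint jaw above 0.03 m and linear speed of each of wedge, gland below 0.02 m/s and angular speed of each of wedge, gland below 0.2 rad/s); the robot touches nothing.
It fails at once if the wedge is forced: over 100 N between the wedge and the fixture (contact force between wedge and fixture above 100 N).
It fails at once if the gland is lifted while the jaw is not yet back (value of joint jaw below 0.018 m and z of gland in the frame of fixture above 0.02 m and horizontal distance between gland and fixture below 0.13 m).
It fails at once if a bystander is moved by more than 40 mm (distance of any of plain_wedge, bearing_ring, thread_sealer, spanner, hammer, sleeve, screwdriver from where it was at the start of the episode above 0.04 m).
It also fails if it takes over 72 s, if anything falls off the work surface, if the arm or the gripper's body presses on something with over 40 N, if the wrist force passes 120 N, or if a joint passes its speed limit or range.

## Working session

There is one attempt and no reset: what is moved stays moved. The work goes in short steps, Python scripts to look and compute and a tool call to move; the robot and the scene stay as the last step left them, time stands still between calls to the robot, and variables do not carry over. Pictures are saved under pics/ and viewed, at most 10 in all, crops included, and the job is handed in when it is done.

Besides the shell and the picture viewer there is one more tool, called after "Call:" in YAML: its name, and indented under it one key for each argument. jog_arm: Moves the arm, as the interface text tells. Scaled input: -1 to 1 covers 0.15 m each way for a shift and 2 pi rad each way for a turn. Its arguments: {"type":"object","properties":{"plan":{"type":"array","items":{"type":"object","properties":{"offset":{"type":"array","items":{"type":"number","minimum":-1,"maximum":1}},"twist":{"type":"array","items":{"type":"number","minimum":-1,"maximum":1}},"fingers":{"type":"number"}}}},"newtons":{"type":"number"}},"required":["plan"]}

```bash
ls; mkdir -p pics
cat > h.py <<'E'
import numpy as np, cv2
from scipy.spatial.transform import Rotation as R
from cell import observe, get_image, calibration, sign_off, look_for, regions_of, landmark_of
def cam(n):
    c=calibration(n); f=210/np.tan(np.radians(c['fov_y'])/2)
    a=np.array(c['attitude'],float)
    Rm=R.from_rotvec(a).as_matrix() if a.size==3 else (a if a.shape==(3,3) else R.from_quat(a).as_matrix())
    return f,c['cx'],c['cy'],c['k1'],np.array(c['position']),Rm
def ray(n,u,v):
    f,cx,cy,k,p,Rm=cam(n); d=np.array([(u-cx)/f,(v-cy)/f]); s=d.copy()
    for _ in range(20): s=d/(1+k*(s@s))
    w=Rm@np.array([s[0],s[1],1]); return p,w
def onz(n,u,v,z):
    p,w=ray(n,u,v); return p+w*(z-p[2])/w[2]
def proj(n,P):
    f,cx,cy,k,p,Rm=cam(n); q=(np.atleast_2d(P)-p)@Rm; s=q[:,:2]/q[:,2:]
    s=s*(1+k*(s**2).sum(1,keepdims=True)); return s*f+[cx,cy]
def lm(t,n): 
    return [(round(d['conf'],2),d['at'][1]*560,d['at'][0]*420) for d in landmark_of(t,n)]
def save(n,name): 
    im=get_image(n); cv2.imwrite('pics/'+name,im[:,:,::-1]); return im
E
python3 - <<'E'
from h import *
print(observe())
for n in('top','scene','wrist'): print(n,calibration(n))
save('top','a.png');save('scene','b.png')
for n in('top','scene'):
  for t,z in (('fixture',0),('slot',.008),('wedge',.008),('wedge_tang',.061),('jaw_knob',.062),('gland',.008),('tray',0),('inspection_plate',0.0)):
    print(n,t,[(c,np.round([u,v]),np.round(onz(n,u,v,z),4)) for c,u,v in lm(t,n)[:4]])
E
```

```text
pics
{'clock': 0.0, 'joints': array([-1.22956691,  0.43523579,  0.02499968,  1.57410769, -0.01159687,
        1.13396915, -0.07510843]), 'dq': array([-4.94129585e-04,  8.48072679e-04,  7.91807259e-04,  8.49470115e-05,
        3.64293079e-04, -8.11754766e-04, -1.52854682e-03]), 'joint_efforts': array([-8.84709225e-04, -6.67859602e+01,  9.84472521e-01, -3.14460576e+01,
       -6.04078872e-02,  4.29667148e-02,  1.55478315e-04]), 'position': array([0.26823341, 0.56398127, 0.2429332 ]), 'ee_rot': array([-6.91570380e-01, -3.06433131e+00,  2.45546355e-03]), 'force': array([ 0.59662242, -0.27986468, -0.28642121]), 'ft_torque': array([-0.00744292,  0.02964197, -0.01672863]), 'gripper_force': 0.0, 'width': 1.0020082237484622}
top {'fov_y': 43.77951599133111, 'cx': 277.78076415604585, 'cy': 206.95643220884727, 'k1': -0.1627877060258899, 'position': array([ 0.25479084, -0.04070559,  1.50125384]), 'attitude': array([-2.12319706,  2.14799606, -0.22648981])}
scene {'fov_y': 47.22835185279963, 'cx': 283.85083436317376, 'cy': 209.85895186385946, 'k1': -0.09602343108088153, 'position': array([0.894074
[... 1575 characters left out ...]
.73, array([288., 231.]), array([ 0.5196, -0.0104,  0.061 ]))]
scene jaw_knob [(0.68, array([248., 252.]), array([0.6303, 0.0047, 0.062 ])), (0.57, array([273., 249.]), array([0.5759, 0.024 , 0.062 ]))]
scene gland [(0.87, array([256., 288.]), array([0.6411, 0.0656, 0.008 ]))]
scene tray [(0.76, array([391., 353.]), array([0.4674, 0.3359, 0.    ])), (0.18, array([180., 287.]), array([ 0.7907, -0.0208,  0.    ]))]
scene inspection_plate [(0.94, array([207., 136.]), array([ 0.5244, -0.5044, -0.    ])), (0.81, array([244., 162.]), array([ 0.4767, -0.3413,  0.    ])), (0.66, array([302., 131.]), array([ 0.2534, -0.3925,  0.    ])), (0.24, array([255., 254.]), array([ 0.597 , -0.0262,  0.    ]))]
```

View pics/a.png

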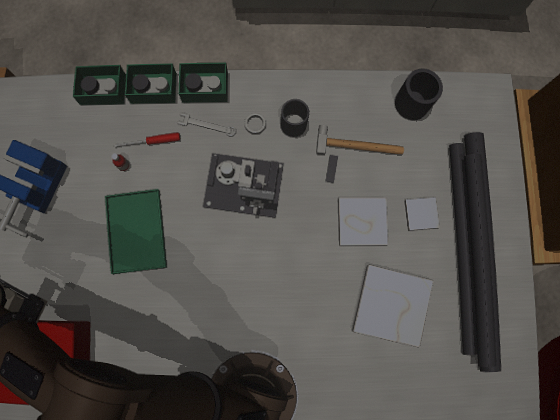

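View pics/b.png

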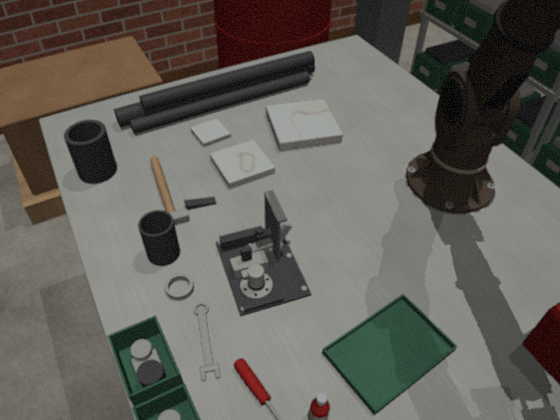

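Run:
```python
from h import *
# plates + tray: fit min-area rect at the top height
get_image('top')
for t,z in(('inspection_plate',.025),('tray',.02),('fixture',.0)):
  for r in regions_of(t,'top')[:4]:
    ys,xs=np.nonzero(r['region'])
    b=cv2.minAreaRect(np.stack([xs,ys],1).astype(np.float32))
    c=cv2.boxPoints(b); P=np.array([onz('top',u,v,z)[:2] for u,v in c])
    e=np.diff(np.vstack([P,P[:1]]),axis=0)
    print(t,round(r['conf'],2),'ctr',onz('top',*b[0],z).round(4),'sides',np.linalg.norm(e,axis=1).round(3),'ang',np.degrees(np.arctan2(e[:,1],e[:,0])).round(1))
```

```text
inspection_plate 0.79 ctr [ 0.5081 -0.5013  0.025 ] sides [0.098 0.089 0.097 0.089] ang [-87.9 178.6  91.7  -0.7]
inspection_plate 0.69 ctr [ 0.4898 -0.3249  0.025 ] sides [0.145 0.144 0.142 0.143] ang [-90.4 177.1  89.1  -2. ]
inspection_plate 0.58 ctr [ 0.6447 -0.239   0.025 ] sides [0.079 0.023 0.079 0.022] ang [ -12.9 -101.9  166.9   78. ]
tray 0.67 ctr [0.4655 0.3308 0.02  ] sides [0.166 0.23  0.161 0.232] ang [ -84.9 -172.9   95.6    8.1]
tray 0.67 ctr [ 0.6466 -0.2398  0.02  ] sides [0.08  0.027 0.08  0.027] ang [ -12.9 -101.9  166.9   78. ]
tray 0.5 ctr [ 0.5745 -0.0199  0.02  ] sides [0.119 0.041 0.119 0.041] ang [ -2.6 -93.1 177.1  86.9]
fixture 0.82 ctr [0.6048 0.0189 0.    ] sides [0.169 0.222 0.168 0.217] ang [ -7.2 -98.9 171.2  81.2]
```

The top view shows the fixture near pixel (243,184), the tray at (136,231) and the middle-sized plate at (363,220). In the scene view the face plate is near (275,220). Next I fit the fixture frame and work out the approach.

```bash
cat >> h.py <<'E'
from scipy.optimize import least_squares
PTS={'slot':(-.04,0,.008),'wedge_tang':(-.073,0,.061),'jaw_knob':(.034,.038,.062),'gland':(.03,.0975,.008)}
def F2W(f,P):
    c,s=np.cos(f[2]),np.sin(f[2]); P=np.atleast_2d(P)
    return np.stack([f[0]+c*P[:,0]-s*P[:,1], f[1]+s*P[:,0]+c*P[:,1], P[:,2]],1)
def tool(yaw,lean):  # tool x towards fixture -x, leaning back towards -x
    z=R.from_euler('z',yaw).apply([np.sin(lean),0,-np.cos(lean)]); y=R.from_euler('z',yaw).apply([0,1,0])
    return np.stack([np.cross(y,z),y,z],1)
def go(p,Rt):
    o=observe(); R0=R.from_rotvec(o['ee_rot']).as_matrix()
    d=R0.T@(np.array(p)-o['position'])/.15; w=R.from_matrix(R0.T@Rt).as_rotvec()/2/np.pi
    print('t %.2f'%o['clock'],'offset',d.round(4),'twist',w.round(4))
E
python3 - <<'E'
from h import *
ob=[]
for n in('top','scene'):
  get_image(n)
  for t,P in PTS.items():
    l=lm(t,n)
    if l: ob.append((n,t,P,l[0][1:]))
def res(f): 
  r=[(onz(n,*uv,P[2])-F2W(f,P)[0])[:2] for n,t,P,uv in ob]
  r.append(([.603-f[0]]-(F2W([0,0,f[2]],[.0025,.0475,0])[0,:1])).tolist()+[.0186-f[1]-F2W([0,0,f[2]],[.0025,.0475,0])[0,1]])
  return np.concatenate(r)
s=least_squares(res,[.594,-.028,-.14],loss='soft_l1',f_scale=.003)
print(s.x.round(4),np.degrees(s.x[2]),(res(s.x)*1000).round(1).reshape(-1,2).tolist(),[o[1] for o in ob])
f=s.x; np.save('f.npy',f)
th=np.radians(33); Rt=tool(f[2],th)
p=F2W(f,[-.073,0,.061])[0]-Rt[:,2]*.13
print(p); go(p,Rt)
E
```

```text
[ 0.5928 -0.0311 -0.1822] -10.441090046781053 [[1.5, -3.1], [1.6, -7.7], [2.6, -7.4], [-2.4, 4.6], [3.1, 3.5], [-4.6, 0.1], [-2.0, 0.6], [-0.9, 3.4]] ['slot', 'wedge_tang', 'gland', 'slot', 'wedge_tang', 'jaw_knob', 'gland']
[ 0.45140855 -0.00501691  0.17002717]
t 1.60 offset [-2.7322 -2.9045  0.4915] twist [-0.012  -0.0911 -0.0405]
```

Call:
jog_arm:
  plan:
    - {"offset": [-0.92, -0.97, 0], "twist": [0, 0, 0], "fingers": 1}
    - {"offset": [-0.92, -0.97, 0], "twist": [0, 0, 0], "fingers": 1}
    - {"offset": [-0.92, -0.97, 0], "twist": [0, 0, 0], "fingers": 1}
    - {"offset": [-0.92, -0.97, 0], "twist": [0, 0, 0], "fingers": 1}

```text
clock: 2.1
position: [0.3323, 0.3697, 0.2441]
ee_rot: [0.7, 3.062, -0.001]
force: [-0.6, 1.0, 0.6]
width: 0.999
gripper_force: 0.0
```

Call:
jog_arm:
  plan:
    - {"offset": [-0.92, -0.97, 0], "twist": [0, 0, 0], "fingers": 1}
    - {"offset": [-0.92, -0.97, 0], "twist": [0, 0, 0], "fingers": 1}
    - {"offset": [-0.92, -0.97, 0], "twist": [0, 0, 0], "fingers": 1}
    - {"offset": [-0.92, -0.97, 0], "twist": [0, 0, 0], "fingers": 1}

```text
clock: 2.6
position: [0.3938, 0.1801, 0.2441]
ee_rot: [0.699, 3.062, 0.0]
force: [-0.1, 0.4, 0.4]
width: 0.995
gripper_force: 0.0
```

Run:
```python
from h import *
f=np.load('f.npy'); Rt=tool(f[2],np.radians(33))
print(observe()['position']); go(F2W(f,[-.073,0,.061])[0]-Rt[:,2]*.13,Rt)
```

```text
[0.39377525 0.18006101 0.24408788]
t 2.60 offset [-0.8813 -0.945   0.4942] twist [-0.0122 -0.091  -0.0413]
```

Call:
jog_arm:
  plan:
    - {"offset": [-0.88, -0.945, 0.49], "twist": [-0.0122, -0.091, -0.0413], "fingers": 1}
    - {"offset": [-0.88, -0.945, 0.49], "twist": [-0.0122, -0.091, -0.0413], "fingers": 1}
    - {"offset": [-0.88, -0.945, 0.49], "twist": [-0.0122, -0.091, -0.0413], "fingers": 1}
    - {"offset": [-0.88, -0.945, 0.49], "twist": [-0.0122, -0.091, -0.0413], "fingers": 1}
    - {"offset": [-0.88, -0.945, 0.49], "twist": [-0.0122, -0.091, -0.0413], "fingers": 1}
    - {"offset": [-0.88, -0.945, 0.49], "twist": [-0.0122, -0.091, -0.0413], "fingers": 1}

```text
clock: 3.35
position: [0.4512, -0.0003, 0.17]
ee_rot: [0.224, 2.558, -0.065]
force: [0.5, 0.5, -0.2]
width: 1.001
gripper_force: 0.0
```

Run:
```python
from h import *
f=np.load('f.npy'); 
im=save('wrist','c.png')
for t,P in PTS.items(): print(t,np.round(lm(t,'wrist')[:3],2).tolist(),proj('wrist',F2W(f,P)).round(0).tolist())
# predicted plate top edge corners & base edge
for P in [(-.058,-.047,.15),(-.058,.047,.15),(-.08,-.06,.008),(-.08,.155,.008)]: print(P,proj('wrist',F2W(f,P)).round(0).tolist())
print(observe()['joints'].round(2))
```

```text
slot [[0.94, 273.39, 190.09]] [[272.0, 190.0]]
wedge_tang [[0.9, 270.82, 202.02]] [[271.0, 204.0]]
jaw_knob [] [[305.0, 268.0]]
gland [[0.81, 353.08, 228.98], [0.18, 130.31, 251.71]] [[350.0, 228.0]]
(-0.058, -0.047, 0.15) [[206.0, 305.0]]
(-0.058, 0.047, 0.15) [[333.0, 305.0]]
(-0.08, -0.06, 0.008) [[210.0, 158.0]]
(-0.08, 0.155, 0.008) [[428.0, 159.0]]
[-0.61  0.04  0.3   2.54  1.41  0.25 -0.26]
```

View pics/c.png

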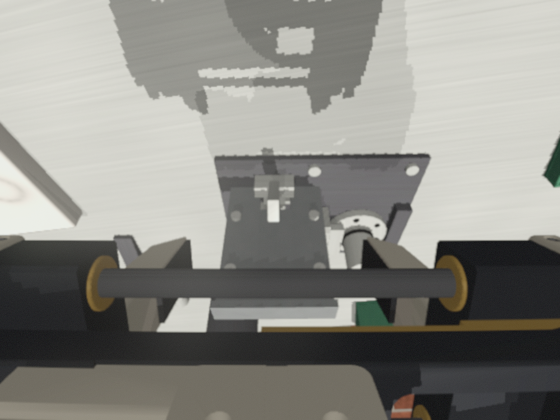

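The wrist view shows the tang tip at about (273,210), the slot behind it, the base plate's front edge from (216,156) to (429,157) and the folded edge near row 305. I'll use that front edge to refine the yaw.

Run:
```python
from h import *
f=np.load('f.npy')
g=cv2.GaussianBlur(cv2.cvtColor(cv2.imread('pics/c.png'),cv2.COLOR_BGR2GRAY),(3,3),0).astype(float)
W=[]
for u in list(range(224,258,3))+list(range(280,424,4)):
    d=np.diff(g[148:164,u]); k=d.argmin()
    w=-np.clip(d[max(0,k-2):k+3],None,0); v=148.5+(np.arange(max(0,k-2),max(0,k-2)+len(w))*w).sum()/w.sum()
    W.append(onz('wrist',u,v,.008)[:2])
W=np.array(W,np.float32); vx,vy,x0,y0=cv2.fitLine(W,cv2.DIST_HUBER,0,.001,.001).ravel()
yaw=np.arctan2(vy,vx); yaw=yaw-np.pi/2 if yaw>0 else yaw+np.pi/2
print('yaw',np.degrees(yaw))
n=np.array([np.cos(yaw),np.sin(yaw)]); print('front edge along n',(n@[x0,y0]),'pred',n@F2W([f[0],f[1],yaw],[-.08,0,0])[0,:2])
t=np.array([-n[1],n[0]])
for nm,(u,v),z in (('L',(216.5,157),.008),('R',(429,157.5),.008)): print(nm,t@onz('wrist',u,v,z)[:2])
for nm in('slot','wedge_tang','gland'):
    u,v=lm(nm,'wrist')[0][1:]; P=PTS[nm]; w=onz('wrist',u,v,P[2])[:2]; print(nm,'origin n',n@w-P[0],'t',t@w-P[1])
```

```text
yaw -9.239046
front edge along n 0.5061124 pred 0.5101293569937644
L 0.012461501795581531
R 0.221594340463578
slot origin n 0.5948359314623205 t 0.06718879749139063
wedge_tang origin n 0.5895636320918233 t 0.06603497976779783
gland origin n 0.594736527941203 t 0.06741069642404743
```

Run:
```python
from h import *
f=[.5931,-.0287,np.radians(-9.24)]; np.save('f.npy',f); Rt=tool(f[2],np.radians(28))
for d in(-.06,.002): p=F2W(f,[-.073,0,.061])[0]+Rt[:,2]*d; print(p); go(p,Rt)
```

```text
[ 0.49324442 -0.01245538  0.11397686]
t 3.75 offset [-0.0332 -0.0278  0.4731] twist [-0.0012  0.0139 -0.0022]
[ 0.52197398 -0.01712913  0.0592341 ]
t 3.75 offset [ 0.003  -0.025   0.8849] twist [-0.0012  0.0139 -0.0022]
```

Call:
jog_arm:
  plan:
    - {"offset": [-0.033, -0.028, 0.473], "twist": [-0.0012, 0.0139, -0.0022], "fingers": 1}
    - {"offset": [-0.033, -0.028, 0.473], "twist": [-0.0012, 0.0139, -0.0022], "fingers": 1}
    - {"offset": [-0.015, -0.026, 0.7], "twist": [-0.0012, 0.0139, -0.0022], "fingers": 1}
    - {"offset": [0.003, -0.025, 0.885], "twist": [-0.0012, 0.0139, -0.0022], "fingers": 1}
    - {"offset": [0.003, -0.025, 0.885], "twist": [-0.0012, 0.0139, -0.0022], "fingers": 1}
    - {"offset": [0.003, -0.025, 0.885], "twist": [-0.0012, 0.0139, -0.0022], "fingers": 1}

```text
clock: 4.5
position: [0.5207, -0.0182, 0.059]
ee_rot: [0.215, 2.647, -0.055]
force: [0.1, 0.1, 0.1]
width: 1.004
gripper_force: 0.0
```

Run:
```python
from h import *
o=observe(); print(o['joints'].round(2),o['position'],o['force'])
save('wrist','d.png')
print(lm('wedge_tang','wrist'))
```

```text
[-0.03  0.43 -0.18  2.41  2.17  0.28 -0.9 ] [ 0.52067478 -0.01822209  0.05901037] [0.05908842 0.09630418 0.1005993 ]
[(0.79, 283.024, 273.798)]
```

View pics/d.png

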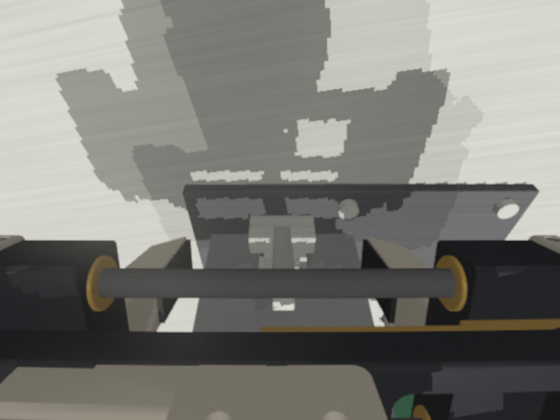

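The tang sits between the open pads, centred near column 283 against 276 for the finger centre, so it is about 3 mm towards +y. I'll recheck the yaw from the edge in this picture.

Run:
```python
from h import *
g=cv2.GaussianBlur(cv2.cvtColor(cv2.imread('pics/d.png'),cv2.COLOR_BGR2GRAY),(3,3),0).astype(float)
W=[]
for u in list(range(352,530,4)):
    d=np.diff(g[178:196,u]); k=int(d.argmin())
    if d[k]<-12: W.append(onz('wrist',u,178.5+k,.008)[:2])
W=np.array(W,np.float32); vx,vy,x0,y0=cv2.fitLine(W,cv2.DIST_HUBER,0,.001,.001).ravel()
yaw=np.arctan2(vy,vx); yaw=yaw-np.pi/2 if yaw>0 else yaw+np.pi/2
n=np.array([np.cos(yaw),np.sin(yaw)]);t=np.array([-n[1],n[0]])
print(len(W),'yaw',np.degrees(yaw),n@[x0,y0]+.08)
for u,v in((187,187),(536,190)): print(t@onz('wrist',u,v,.008)[:2])
o=observe();Rm=R.from_rotvec(o['ee_rot']).as_matrix();print(Rm.round(3),np.degrees(np.arctan2(-Rm[0,1],Rm[1,1])))
# where does tang tip (fixture -81.5,0,75) seen at u 283,v 305?
print(t@onz('wrist',283,300,.073)[:2], t@o['position'][:2], n@o['position'][:2], n@onz('wrist',283,305,.075)[:2])
```

```text
45 yaw -8.994669 0.5858685
0.011560513994827742
0.22045889825122006
[[-0.871  0.16   0.464]
 [ 0.141  0.987 -0.076]
 [-0.47  -0.001 -0.883]] -9.207143873878763
0.0674339790899256 0.0640794533465917 0.5174465370921939 0.5248040916869807
```

Call:
jog_arm:
  newtons: 45
  plan:
    - {"offset": [0, 0.022, 0], "twist": [0, 0, 0], "fingers": 1}
    - {"offset": [0, 0.022, 0], "twist": [0, 0, 0], "fingers": -1}
    - {"offset": [0, 0.022, 0], "twist": [0, 0, 0], "fingers": -1}
    - {"offset": [0, 0.022, 0], "twist": [0, 0, 0], "fingers": -1}
    - {"offset": [0, 0.022, 0], "twist": [0, 0, 0], "fingers": -1}
    - {"offset": [0, 0.022, 0], "twist": [0, 0, 0], "fingers": -1}
    - {"offset": [0, 0.022, 0], "twist": [0, 0, 0], "fingers": -1}
    - {"offset": [0, 0.022, 0], "twist": [0, 0, 0], "fingers": -1}

```text
clock: 5.6
position: [0.5216, -0.0147, 0.0586]
ee_rot: [0.214, 2.646, -0.054]
force: [0.6, 0.1, -1.1]
width: 0.289
gripper_force: 0.0
```

Call:
jog_arm:
  plan:
    - {"offset": [0, 0, 0], "twist": [0, 0, 0], "fingers": -1}
    - {"offset": [0, 0, 0], "twist": [0, 0, 0], "fingers": -1}
    - {"offset": [0, 0, 0], "twist": [0, 0, 0], "fingers": -1}
    - {"offset": [0, 0, 0], "twist": [0, 0, 0], "fingers": -1}

```text
clock: 6.1
position: [0.5216, -0.0148, 0.0586]
ee_rot: [0.214, 2.646, -0.054]
force: [0.4, -0.6, 0.1]
width: 0.104
gripper_force: 45.0
```

Call:
jog_arm:
  plan:
    - {"offset": [0, -0.01, 0], "twist": [0, 0, 0], "fingers": -1}
    - {"offset": [0, -0.02, 0], "twist": [0, 0, 0], "fingers": -1}
    - {"offset": [0, -0.02, 0], "twist": [0, 0, 0], "fingers": -1}

```text
clock: 6.48
position: [0.5212, -0.0162, 0.0586]
ee_rot: [0.21, 2.647, -0.051]
force: [1.1, 5.0, -1.7]
width: 0.107
gripper_force: 45.0
```

Call:
jog_arm:
  plan:
    - {"offset": [0, -0.005, 0], "twist": [0, 0, 0], "fingers": -1}
    - {"offset": [0, -0.005, 0], "twist": [0, 0, 0], "fingers": -1}

```text
clock: 6.72
position: [0.5211, -0.0167, 0.0586]
ee_rot: [0.21, 2.647, -0.051]
force: [1.4, 6.3, -1.6]
width: 0.104
gripper_force: 45.0
```

Call:
jog_arm:
  plan:
    - {"offset": [0, -0.005, 0], "twist": [0, 0, 0], "fingers": -1}
    - {"offset": [0, -0.005, 0], "twist": [0, 0, 0], "fingers": -1}

```text
clock: 6.98
position: [0.521, -0.0173, 0.0586]
ee_rot: [0.209, 2.647, -0.051]
force: [0.5, 5.5, -1.5]
width: 0.104
gripper_force: 45.0
```

Call:
jog_arm:
  plan:
    - {"offset": [0, -0.007, 0], "twist": [0, 0, 0], "fingers": -1}
    - {"offset": [0, -0.007, 0], "twist": [0, 0, 0], "fingers": -1}

```text
clock: 7.22
position: [0.5207, -0.0183, 0.0586]
ee_rot: [0.209, 2.647, -0.051]
force: [1.0, 6.8, -0.6]
width: 0.106
gripper_force: 45.0
```

Call:
jog_arm:
  plan:
    - {"offset": [0, -0.007, 0], "twist": [0, 0, 0], "fingers": -1}
    - {"offset": [0, -0.007, 0], "twist": [0, 0, 0], "fingers": -1}

```text
clock: 7.48
position: [0.5206, -0.0193, 0.0586]
ee_rot: [0.209, 2.647, -0.051]
force: [0.7, 6.8, -0.7]
width: 0.106
gripper_force: 45.0
```

Call:
jog_arm:
  plan:
    - {"offset": [0, -0.007, 0], "twist": [0, 0, 0], "fingers": -1}
    - {"offset": [0, -0.007, 0], "twist": [0, 0, 0], "fingers": -1}

```text
clock: 7.72
position: [0.5206, -0.0195, 0.0586]
ee_rot: [0.208, 2.647, -0.049]
force: [1.2, 8.7, -1.5]
width: 0.107
gripper_force: 45.0
```

Call:
jog_arm:
  plan:
    - {"offset": [0, 0.022, 0], "twist": [0, 0, 0], "fingers": -1}
    - {"offset": [0.018, 0.022, -0.0094], "twist": [0, 0, 0], "fingers": -1}
    - {"offset": [0.036, 0.022, -0.019], "twist": [0, 0, 0], "fingers": -1}
    - {"offset": [0.054, 0.022, -0.028], "twist": [0, 0, 0], "fingers": -1}
    - {"offset": [0.072, 0.022, -0.038], "twist": [0, 0, 0], "fingers": -1}
    - {"offset": [0.09, 0.022, -0.047], "twist": [0, 0, 0], "fingers": -1}
    - {"offset": [0.09, 0.022, -0.047], "twist": [0, 0, 0], "fingers": -1}

```text
clock: 8.6
position: [0.5058, -0.0166, 0.0586]
ee_rot: [0.214, 2.646, -0.054]
force: [1.5, 2.1, -0.5]
width: 0.107
gripper_force: 45.0
```

```bash
cat >> h.py <<'E'
def tv():
    o=observe(); a=np.radians(-9.1); n=np.array([np.cos(a),np.sin(a)]);t=np.array([-n[1],n[0]]);p=o['position'][:2]-[.5216,-.0148];F=o['force'][:2]
    Rm=R.from_rotvec(o['ee_rot']).as_matrix()
    print('travel %.1f lat %.1f z %.1f'%(-n@p*1e3,t@p*1e3,o['position'][2]*1e3),'F n %.1f t %.1f'%(n@F,t@F),'yaw %.2f lean %.2f'%(np.degrees(np.arctan2(-Rm[0,1],Rm[1,1])),np.degrees(np.arccos(-Rm[2,2]))))
E
python3 -c "
from h import *
tv()"
```

```text
travel 15.3 lat -4.3 z 58.6 F n 1.2 t 2.3 yaw -9.25 lean 27.97
```

Call:
jog_arm:
  plan:
    - {"offset": [0, 0.02, 0], "twist": [0, 0, 0], "fingers": -1}
    - {"offset": [0, 0.04, 0], "twist": [0, 0, 0], "fingers": -1}
    - {"offset": [0, 0.06, 0], "twist": [0, 0, 0], "fingers": -1}
    - {"offset": [0, 0.06, 0], "twist": [0, 0, 0], "fingers": -1}

```text
clock: 9.1
position: [0.5069, -0.0106, 0.0586]
ee_rot: [0.221, 2.645, -0.059]
force: [-1.4, -7.2, 2.8]
width: 0.104
gripper_force: 45.0
```

```bash
python3 -c "
from h import *
tv()"
```

```text
travel 15.2 lat 1.8 z 58.6 F n -0.2 t -7.3 yaw -9.58 lean 28.01
```

Call:
jog_arm:
  plan:
    - {"offset": [0, 0.013, 0], "twist": [0, 0, 0], "fingers": -1}
    - {"offset": [0, 0.013, 0], "twist": [0, 0, 0], "fingers": -1}

```text
clock: 9.35
position: [0.5072, -0.0091, 0.0586]
ee_rot: [0.221, 2.645, -0.06]
force: [-1.5, -7.9, 4.8]
width: 0.109
gripper_force: 45.0
```

```bash
python3 -c "
from h import *
tv()"
```

```text
travel 15.2 lat 3.3 z 58.6 F n -0.2 t -8.0 yaw -9.62 lean 28.01
```

Call:
jog_arm:
  plan:
    - {"offset": [0, 0.006, 0], "twist": [0, 0, 0], "fingers": -1}
    - {"offset": [0, 0.006, 0], "twist": [0, 0, 0], "fingers": -1}
    - {"offset": [0.018, -0.006, -0.0094], "twist": [0, 0, 0], "fingers": -1}
    - {"offset": [0.036, -0.014, -0.019], "twist": [0, 0, 0], "fingers": -1}
    - {"offset": [0.054, -0.016, -0.028], "twist": [0, 0, 0], "fingers": -1}
    - {"offset": [0.072, -0.016, -0.038], "twist": [0, 0, 0], "fingers": -1}
    - {"offset": [0.087, -0.016, -0.046], "twist": [0, 0, 0], "fingers": -1}
    - {"offset": [0.087, -0.016, -0.046], "twist": [0, 0, 0], "fingers": -1}

```text
clock: 10.35
position: [0.4924, -0.0054, 0.0585]
ee_rot: [0.213, 2.646, -0.053]
force: [-0.1, 0.4, 2.1]
width: 0.109
gripper_force: 45.0
```

```bash
python3 -c "
from h import *
tv()"
```

```text
travel 30.4 lat 4.7 z 58.5 F n -0.2 t 0.4 yaw -9.20 lean 27.94
```

Call:
jog_arm:
  plan:
    - {"offset": [0, -0.025, 0], "twist": [0, 0, 0], "fingers": -1}
    - {"offset": [0, -0.05, 0], "twist": [0, 0, 0], "fingers": -1}
    - {"offset": [0, -0.078, 0], "twist": [0, 0, 0], "fingers": -1}
    - {"offset": [0, -0.078, 0], "twist": [0, 0, 0], "fingers": -1}
    - {"offset": [0.018, -0.066, -0.0094], "twist": [0, 0, 0], "fingers": -1}
    - {"offset": [0.036, -0.06, -0.019], "twist": [0, 0, 0], "fingers": -1}
    - {"offset": [0.054, -0.058, -0.028], "twist": [0, 0, 0], "fingers": -1}
    - {"offset": [0.072, -0.058, -0.038], "twist": [0, 0, 0], "fingers": -1}
    - {"offset": [0.084, -0.058, -0.0445], "twist": [0, 0, 0], "fingers": -1}
    - {"offset": [0.084, -0.058, -0.0445], "twist": [0, 0, 0], "fingers": -1}

```text
clock: 11.6
position: [0.477, -0.012, 0.0585]
ee_rot: [0.213, 2.646, -0.054]
force: [1.5, 1.3, 1.7]
width: 0.107
gripper_force: 45.0
```

```bash
python3 -c "
from h import *
tv()
get_image('scene');get_image('top')
f=np.load('f.npy')
f=np.array([.5931,-.0287,np.radians(-9.1)])
for c in('scene','top'):
  for t,z in(('wedge',.008),('wedge_teeth',.014)): print(c,t,[(k[0],((onz(c,k[1],k[2],z)[:2]-f[:2])@R.from_euler('z',f[2]).as_matrix()[:2,:2]).round(4)) for k in lm(t,c)[:2]])
"
```

```text
travel 44.5 lat -4.3 z 58.5 F n 1.3 t 1.5 yaw -9.23 lean 27.95
scene wedge [(0.84, array([-0.0522, -0.0063]))]
scene wedge_teeth [(0.63, array([-0.0463, -0.0131])), (0.56, array([-0.0485, -0.0023]))]
top wedge [(0.6, array([ 0.0944, -0.1989])), (0.51, array([-0.0501, -0.0053]))]
top wedge_teeth [(0.53, array([-0.0489,  0.0007]))]
```

Call:
jog_arm:
  plan:
    - {"offset": [0, 0.025, 0], "twist": [0, 0, 0], "fingers": -1}
    - {"offset": [0, 0.05, 0], "twist": [0, 0, 0], "fingers": -1}
    - {"offset": [0, 0.078, 0], "twist": [0, 0, 0], "fingers": -1}
    - {"offset": [0, 0.078, 0], "twist": [0, 0, 0], "fingers": -1}
    - {"offset": [0.018, 0.066, -0.0094], "twist": [0, 0, 0], "fingers": -1}
    - {"offset": [0.036, 0.06, -0.019], "twist": [0, 0, 0], "fingers": -1}
    - {"offset": [0.054, 0.058, -0.028], "twist": [0, 0, 0], "fingers": -1}
    - {"offset": [0.072, 0.058, -0.038], "twist": [0, 0, 0], "fingers": -1}
    - {"offset": [0.084, 0.058, -0.0445], "twist": [0, 0, 0], "fingers": -1}
    - {"offset": [0.084, 0.058, -0.0445], "twist": [0, 0, 0], "fingers": -1}

```text
clock: 13.15
position: [0.464, -0.0009, 0.0584]
ee_rot: [0.213, 2.647, -0.054]
force: [-1.8, 0.2, 6.5]
width: 0.108
gripper_force: 45.0
```

```bash
python3 -c "
from h import *
tv(); print(observe()['joints'].round(2))"
```

```text
travel 59.1 lat 4.7 z 58.4 F n -1.8 t -0.1 yaw -9.20 lean 27.92
[-0.02  0.4  -0.29  2.53  2.19  0.38 -1.01]
```

Call:
jog_arm:
  plan:
    - {"offset": [0, -0.025, 0], "twist": [0, 0, 0], "fingers": -1}
    - {"offset": [0, -0.05, 0], "twist": [0, 0, 0], "fingers": -1}
    - {"offset": [0, -0.078, 0], "twist": [0, 0, 0], "fingers": -1}
    - {"offset": [0, -0.078, 0], "twist": [0, 0, 0], "fingers": -1}
    - {"offset": [0.018, -0.066, -0.0094], "twist": [0, 0, 0], "fingers": -1}
    - {"offset": [0.036, -0.06, -0.019], "twist": [0, 0, 0], "fingers": -1}
    - {"offset": [0.054, -0.058, -0.028], "twist": [0, 0, 0], "fingers": -1}
    - {"offset": [0.072, -0.058, -0.038], "twist": [0, 0, 0], "fingers": -1}
    - {"offset": [0.088, -0.058, -0.047], "twist": [0, 0, 0], "fingers": -1}
    - {"offset": [0.088, -0.058, -0.047], "twist": [0, 0, 0], "fingers": -1}

```text
clock: 14.4
position: [0.4477, -0.0075, 0.0584]
ee_rot: [0.214, 2.647, -0.054]
force: [-1.6, 2.2, 4.4]
width: 0.106
gripper_force: 45.0
```

```bash
python3 -c "
from h import *
tv(); print(observe()['joints'].round(3))"
```

```text
travel 74.1 lat -4.5 z 58.4 F n -2.0 t 1.9 yaw -9.25 lean 27.92
[ 0.042  0.392 -0.363  2.564  2.197  0.413 -1.017]
```

Call:
jog_arm:
  plan:
    - {"offset": [0.02, 0.015, -0.01], "twist": [0, 0, 0], "fingers": -1}
    - {"offset": [0.04, 0.03, -0.021], "twist": [0, 0, 0], "fingers": -1}
    - {"offset": [0.06, 0.03, -0.032], "twist": [0, 0, 0], "fingers": -1}
    - {"offset": [0.088, 0.03, -0.047], "twist": [0, 0, 0], "fingers": -1}
    - {"offset": [0.088, 0.03, -0.047], "twist": [0, 0, 0], "fingers": -1}

```text
clock: 15.02
position: [0.4334, -0.001, 0.0581]
ee_rot: [0.218, 2.648, -0.053]
force: [-12.5, 0.8, 13.7]
width: 0.107
gripper_force: 45.0
```

```bash
python3 -c "
from h import *
tv(); print(observe()['joints'].round(3))"
```

```text
travel 89.3 lat -0.3 z 58.1 F n -12.5 t -1.2 yaw -9.39 lean 27.85
[ 0.338  0.461 -0.774  2.57   1.973  0.581 -0.814]
```

Call:
jog_arm:
  plan:
    - {"offset": [-0.06, 0.03, -0.118], "twist": [0, 0.01, 0], "fingers": -1}
    - {"offset": [-0.125, 0.1, -0.236], "twist": [0, 0.03, 0], "fingers": -1}
    - {"offset": [-0.19, 0.25, -0.354], "twist": [0, 0.05, 0], "fingers": -1}
    - {"offset": [-0.25, 0.45, -0.471], "twist": [0, 0.0667, 0], "fingers": -1}
    - {"offset": [-0.25, 0.667, -0.471], "twist": [0, 0.0667, 0], "fingers": -1}
    - {"offset": [-0.25, 0.667, -0.471], "twist": [0, 0.0667, 0], "fingers": -1}

```text
clock: 15.78
position: [0.45, 0.0973, 0.1382]
ee_rot: [0.254, 3.067, -0.01]
force: [1.4, -0.1, -5.0]
width: 0.104
gripper_force: 45.0
```

```bash
python3 -c "
from h import *
tv(); print(observe()['joints'].round(3))
a=np.radians(7.6); c,s=np.cos(a),np.sin(a); T=np.array([.4655,.3308])
for d,h in((-.035,.14),(-.035,.070)):
  for le in (4,28):
    p=T+d*np.array([c,s]); go([*p,h],tool(a,np.radians(le)))
im=get_image('top')
for r in regions_of('tray','top')[:1]:
    ys,xs=np.nonzero(r['region']); b=cv2.minAreaRect(np.stack([xs,ys],1).astype(np.float32)); P=np.array([onz('top',u,v,.02)[:2] for u,v in cv2.boxPoints(b)]);print(P.mean(0),P)
"
```

```text
travel 88.4 lat 99.4 z 138.2 F n 1.4 t 0.1 yaw -9.48 lean 3.70
[ 0.289  0.386 -0.803  2.088  0.455  0.778  0.61 ]
t 15.78 offset [ 0.3762  1.4838 -0.0381] twist [-0.0033 -0.0009 -0.0473]
t 15.78 offset [ 0.3762  1.4838 -0.0381] twist [-0.0132 -0.067  -0.0459]
t 15.78 offset [0.4063 1.4843 0.4276] twist [-0.0033 -0.0009 -0.0473]
t 15.78 offset [0.4063 1.4843 0.4276] twist [-0.0132 -0.067  -0.0459]
[0.46709207 0.33266685] [[0.57587574 0.43036803]
 [0.59026515 0.26549273]
 [0.35875508 0.23725439]
 [0.3434723  0.39755225]]
```

Call:
jog_arm:
  plan:
    - {"offset": [0.1, 0.4, -0.05], "twist": [0, 0, 0], "fingers": -1}
    - {"offset": [0.2, 0.8, -0.05], "twist": [0, 0, -0.02], "fingers": -1}
    - {"offset": [0.25, 1.0, -0.05], "twist": [0, 0, -0.047], "fingers": -1}
    - {"offset": [0.25, 1.0, -0.05], "twist": [0, 0, -0.047], "fingers": -1}
    - {"offset": [0.25, 1.0, -0.05], "twist": [0, 0, -0.047], "fingers": -1}

```text
clock: 16.5
position: [0.4369, 0.2507, 0.1422]
ee_rot: [-0.202, 3.068, -0.029]
force: [0.5, -0.0, -3.6]
width: 0.104
gripper_force: 45.0
```

```bash
python3 -c "
from h import *
print(observe()['joints'].round(3))
a=np.radians(7.2); c,s=np.cos(a),np.sin(a); T=np.array([.4665,.332])
for h in(.085,.056):
    p=T-.035*np.array([c,s]); go([*p,h],tool(a,np.radians(28)))
"
```

```text
[-0.012  0.475 -0.862  1.978  0.548  0.88   0.53 ]
t 16.50 offset [-0.0085  0.5218  0.3707] twist [-0.0033 -0.0674  0.0017]
t 16.50 offset [0.004  0.5262 0.5635] twist [-0.0033 -0.0674  0.0017]
```

Call:
jog_arm:
  plan:
    - {"offset": [0, 0.25, 0], "twist": [-0.001, -0.028, 0.0005], "fingers": -1}
    - {"offset": [0, 0.52, 0.1], "twist": [-0.002, -0.055, 0.001], "fingers": -1}
    - {"offset": [-0.0085, 0.522, 0.25], "twist": [-0.0033, -0.0674, 0.0017], "fingers": -1}
    - {"offset": [-0.0085, 0.522, 0.37], "twist": [-0.0033, -0.0674, 0.0017], "fingers": -1}
    - {"offset": [-0.0085, 0.522, 0.37], "twist": [-0.0033, -0.0674, 0.0017], "fingers": -1}
    - {"offset": [-0.0085, 0.522, 0.37], "twist": [-0.0033, -0.0674, 0.0017], "fingers": -1}

```text
clock: 17.25
position: [0.4324, 0.3283, 0.0869]
ee_rot: [-0.168, 2.649, 0.043]
force: [0.7, 0.2, -2.6]
width: 0.108
gripper_force: 45.0
```

```bash
python3 -c "
from h import *
print(observe()['joints'].round(3))
a=np.radians(7.2); c,s=np.cos(a),np.sin(a); T=np.array([.4665,.332])
for h in(.060,.054):
    p=T-.035*np.array([c,s]); go([*p,h],tool(a,np.radians(27.9)))
save('scene','e.png')
"
```

```text
[-0.555  0.461 -0.541  2.257  1.383  0.614 -0.548]
t 17.25 offset [ 0.0886 -0.0041  0.1562] twist [0.0002 0.0002 0.0001]
t 17.25 offset [ 0.1073 -0.0041  0.1915] twist [0.0002 0.0002 0.0001]
```

View pics/e.png

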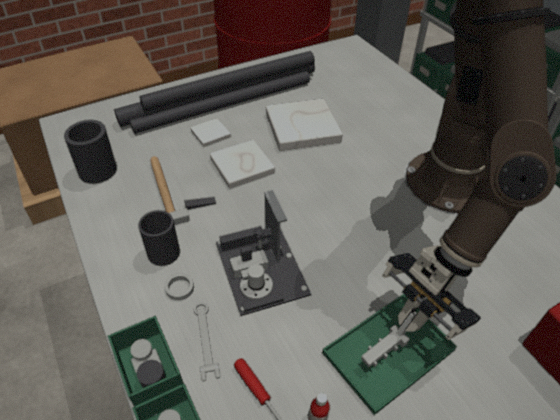

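The scene view shows the wedge held level over the tray at about (390,345). I'll lower it and let go.

Call:
jog_arm:
  plan:
    - {"offset": [0.05, -0.004, 0.085], "twist": [0, 0, 0], "fingers": -1}
    - {"offset": [0.0886, -0.004, 0.156], "twist": [0, 0, 0], "fingers": -1}
    - {"offset": [0.107, -0.004, 0.1915], "twist": [0, 0, 0], "fingers": -1}
    - {"offset": [0.11, -0.004, 0.196], "twist": [0, 0, 0], "fingers": -1}
    - {"offset": [0.11, -0.004, 0.196], "twist": [0, 0, 0], "fingers": -1}

```text
clock: 17.92
position: [0.4322, 0.3284, 0.0542]
ee_rot: [-0.167, 2.645, 0.045]
force: [-3.8, -3.8, 8.7]
width: 0.107
gripper_force: 45.0
```

Call:
jog_arm:
  plan:
    - {"offset": [0, 0, 0], "twist": [0, 0, 0], "fingers": 0.2}
    - {"offset": [0, 0, 0], "twist": [0, 0, 0], "fingers": 0.2}
    - {"offset": [0, 0, 0], "twist": [0, 0, 0], "fingers": 0.2}
    - {"offset": [0, 0, -0.2], "twist": [0, 0, 0], "fingers": 0.2}
    - {"offset": [0, 0, -0.6], "twist": [0, 0, 0], "fingers": 0.4}
    - {"offset": [0, 0, -0.7], "twist": [0, 0, 0], "fingers": 0.4}
    - {"offset": [0, 0, -0.7], "twist": [0, 0, 0], "fingers": 0.4}

```text
clock: 18.8
position: [0.3822, 0.323, 0.1467]
ee_rot: [-0.17, 2.645, 0.048]
force: [-0.3, 0.6, 0.2]
width: 0.699
gripper_force: 0.0
```

```bash
python3 -c "
from h import *
print(observe()['joints'].round(2))
get_image('top');get_image('scene')
T=np.array([.4665,.332]);A=R.from_euler('z',7.2,degrees=True).as_matrix()[:2,:2]
for c in('top','scene'): print([(k[0],((onz(c,k[1],k[2],.004)[:2]-T)@A).round(3)) for k in lm('wedge',c)[:3]])
im=get_image('scene'); cv2.imwrite('pics/f.png',cv2.resize(im[270:420,300:500,::-1],None,fx=3,fy=3))
f=np.array([.5931,-.0287,np.radians(-9.1)])
# knob grasp: fingers close along fixture x; tool vertical
"
```

```text
[-0.57  0.3  -0.61  2.28  1.12  0.65 -0.38]
[(0.76, array([ 0.027, -0.008]))]
[(0.96, array([ 0.031, -0.   ])), (0.32, array([ 0.042, -0.36 ])), (0.26, array([ 0.28 , -0.378]))]
```

View pics/f.png

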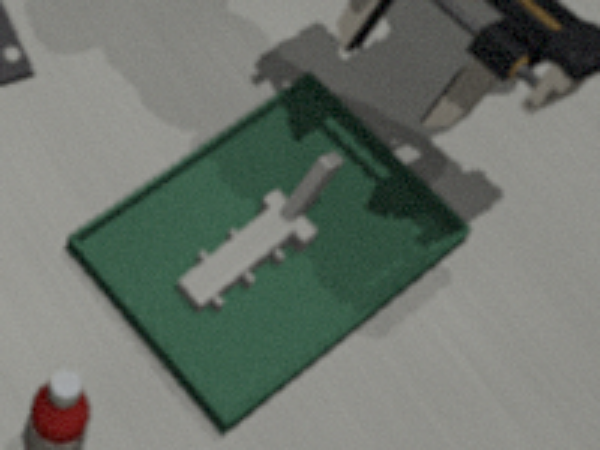

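The wedge lies flat in the tray, around (250,245) in the crop. Next is the jaw: the gripper body would hit the face plate if I gripped across x, so I'll straddle the knob in y with a narrow opening.

```bash
python3 -c "
from h import *
f=np.array([.5934,-.0262,np.radians(-9.1)]);np.save('f.npy',f)
print(F2W(f,[.034,.038,.15])); go(F2W(f,[.034,.038,.15])[0],tool(f[2],0))
"
```

```text
[[0.63298208 0.00594435 0.15      ]]
t 19.05 offset [-1.2458 -2.3031  0.6149] twist [0.0113 0.0771 0.0447]
```

Call:
jog_arm:
  plan:
    - {"offset": [-0.3, -0.4, 0], "twist": [0.003, 0.025, 0.015], "fingers": 0.2}
    - {"offset": [-0.6, -0.8, 0.1], "twist": [0.007, 0.05, 0.03], "fingers": -0.35}
    - {"offset": [-0.6, -1.0, 0.1], "twist": [0.0113, 0.077, 0.0447], "fingers": -0.35}
    - {"offset": [-0.6, -1.0, 0.1], "twist": [0.0113, 0.077, 0.0447], "fingers": -0.35}
    - {"offset": [-0.6, -1.0, 0.1], "twist": [0.0113, 0.077, 0.0447], "fingers": -0.35}

```text
clock: 19.68
position: [0.4924, 0.1786, 0.1729]
ee_rot: [-0.27, -3.129, -0.001]
force: [-0.4, 0.8, -0.5]
width: 0.326
gripper_force: 0.0
```

```bash
python3 -c "
from h import *
f=np.load('f.npy')
for z in (.18,.15): go(F2W(f,[.034,.038,z])[0],tool(f[2],0))
"
```

```text
t 19.68 offset [-1.1207 -0.973  -0.0489] twist [ 0.0001 -0.0001 -0.0022]
t 19.68 offset [-1.1208 -0.9731  0.1511] twist [ 0.0001 -0.0001 -0.0022]
```

Call:
jog_arm:
  plan:
    - {"offset": [-0.4, -0.35, -0.04], "twist": [0, 0, 0], "fingers": -0.35}
    - {"offset": [-0.8, -0.75, -0.04], "twist": [0, 0, -0.002], "fingers": -0.35}
    - {"offset": [-1.0, -0.973, -0.04], "twist": [0, 0, -0.002], "fingers": -0.35}
    - {"offset": [-1.0, -0.973, -0.04], "twist": [0, 0, -0.002], "fingers": -0.35}
    - {"offset": [-1.0, -0.973, -0.04], "twist": [0, 0, -0.002], "fingers": -0.35}

```text
clock: 20.3
position: [0.6123, 0.0158, 0.1787]
ee_rot: [0.232, 3.133, 0.001]
force: [-0.9, 0.1, -0.0]
width: 0.328
gripper_force: 0.0
```

```bash
python3 -c "
from h import *
f=np.load('f.npy')
im=save('wrist','g.png')
Ri=R.from_euler('z',f[2]).as_matrix()[:2,:2]
for t,z in(('jaw_knob',.062),('gland',.008)): 
  for k in lm(t,'wrist')[:2]: print(t,k,((onz('wrist',k[1],k[2],z)[:2]-f[:2])@Ri).round(4))
print('knob top ctr px',proj('wrist',F2W(f,[.034,.038,.077])),'gland top',proj('wrist',F2W(f,[.03,.0975,.07])))
print('fingertips',((observe()['position'][:2]-f[:2])@Ri).round(4))
for z in (.18,.15,.067): go(F2W(f,[.034,.038,z])[0],tool(f[2],0))
"
```

```text
jaw_knob (0.72, 266.504, 232.386) [0.0336 0.0397]
gland (0.8, 325.192, 208.61399999999998) [0.0263 0.0988]
knob top ctr px [[263.38338336 238.91258991]] gland top [[334.46930045 232.45207349]]
fingertips [0.0103 0.0479]
t 20.45 offset [-0.1566 -0.0688 -0.0013] twist [0.0003 0.0001 0.0026]
t 20.45 offset [-0.1565 -0.0693  0.1987] twist [0.0003 0.0001 0.0026]
t 20.45 offset [-0.1562 -0.0705  0.752 ] twist [0.0003 0.0001 0.0026]
```

View pics/g.png

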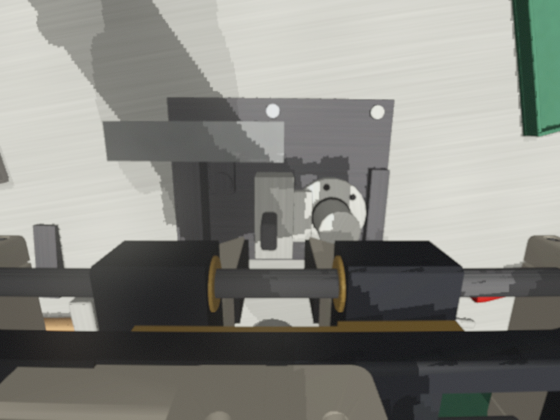

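The wrist view shows the knob's dark bar centred near (269,230), the gland body near (340,230) and the fingers either side at columns 235 and 322. The knob is about 2.5 mm further in +y than predicted.

Call:
jog_arm:
  plan:
    - {"offset": [-0.156, -0.054, 0.1], "twist": [0, 0, 0.0026], "fingers": -0.35}
    - {"offset": [-0.156, -0.054, 0.3], "twist": [0, 0, 0.0026], "fingers": -0.35}
    - {"offset": [-0.156, -0.054, 0.55], "twist": [0, 0, 0.0026], "fingers": -0.35}
    - {"offset": [-0.156, -0.054, 0.72], "twist": [0, 0, 0.0026], "fingers": -0.35}
    - {"offset": [-0.156, -0.054, 0.752], "twist": [0, 0, 0.0026], "fingers": -0.35}
    - {"offset": [-0.156, -0.054, 0.752], "twist": [0, 0, 0.0026], "fingers": -0.35}

```text
clock: 21.2
position: [0.6344, 0.0071, 0.068]
ee_rot: [0.251, 3.13, 0.003]
force: [0.6, -0.9, -0.2]
width: 0.323
gripper_force: 0.0
```

Call:
jog_arm:
  plan:
    - {"offset": [0, -0.06, 0], "twist": [0, 0, 0], "fingers": -0.35}
    - {"offset": [0, -0.12, 0], "twist": [0, 0, 0], "fingers": -0.35}
    - {"offset": [0, -0.18, 0], "twist": [0, 0, 0], "fingers": -0.35}
    - {"offset": [0, -0.24, 0], "twist": [0, 0, 0], "fingers": -0.35}
    - {"offset": [0, -0.29, 0], "twist": [0, 0, 0], "fingers": -0.35}
    - {"offset": [0, -0.33, 0], "twist": [0, 0, 0], "fingers": -0.35}
    - {"offset": [0, -0.33, 0], "twist": [0, 0, 0], "fingers": -0.35}

```text
clock: 22.08
position: [0.6274, -0.0397, 0.0674]
ee_rot: [0.25, 3.128, 0.01]
force: [5.1, 12.0, -0.3]
width: 0.328
gripper_force: 6.3
```

Call:
jog_arm:
  plan:
    - {"offset": [0, 0.05, 0], "twist": [0, 0, 0], "fingers": -0.35}
    - {"offset": [0, 0.05, -0.05], "twist": [0, 0, 0], "fingers": -0.35}
    - {"offset": [0, 0.05, -0.35], "twist": [0, 0, 0], "fingers": -0.35}
    - {"offset": [0.1, 0.2, -0.7], "twist": [0, 0, 0], "fingers": 0.5}
    - {"offset": [0.15, 0.55, -0.8], "twist": [0, 0, 0], "fingers": 1}
    - {"offset": [0.15, 0.7, -0.8], "twist": [0, 0, 0], "fingers": 1}
    - {"offset": [0.15, 0.7, -0.8], "twist": [0, 0, 0], "fingers": 1}

```text
clock: 22.95
position: [0.6207, 0.0653, 0.188]
ee_rot: [0.25, 3.13, 0.002]
force: [-1.0, -1.1, -1.2]
width: 0.713
gripper_force: 0.0
```

```bash
python3 -c "
from h import *
f=np.load('f.npy')
im=get_image('wrist')
Ri=R.from_euler('z',f[2]).as_matrix()[:2,:2]
print(((observe()['position'][:2]-f[:2])@Ri).round(4), observe()['width'])
get_image('top');get_image('scene')
for c in('wrist','top','scene'):
  for t,z in(('jaw_knob',.062),('gland',.008)): 
    for k in lm(t,c)[:1]: print(c,t,k,((onz(c,k[1],k[2],z)[:2]-f[:2])@Ri).round(4))
  for r in regions_of('gland',c)[:1]: b=r['box']; print('box',np.round([b[0]*560,b[1]*420,b[2]*560,b[3]*420]))
print(proj('wrist',F2W(f,[.03,.0975,.07])))
cv2.imwrite('pics/h.png',im[:,:,::-1])
for z in (.1,.05): go(F2W(f,[.03,.0995,z])[0],tool(f[2],0))
"
```

```text
[0.0128 0.0927] 0.7524017950720592
wrist jaw_knob (0.62, 168.61599999999999, 228.9) [ 0.0352 -0.005 ]
wrist gland (0.77, 276.528, 208.488) [0.0318 0.0915]
box [243. 175.  69.  64.]
scene jaw_knob (0.86, 242.424, 241.20600000000002) [0.0334 0.0017]
scene gland (0.68, 253.62400000000002, 284.508) [0.035  0.0876]
box [138. 212.  41.  56.]
[[281.10939335 225.64594697]]
t 23.55 offset [-0.1124  0.0416  0.5826] twist [ 0.0002  0.0002 -0.0005]
t 23.55 offset [-0.1119  0.0411  0.9159] twist [ 0.0002  0.0002 -0.0005]
```

View pics/h.png

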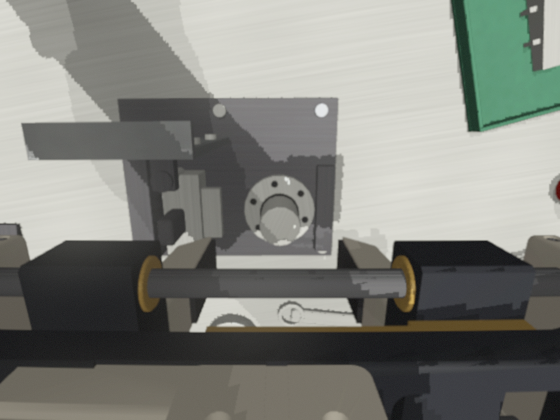

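The jaw is back, with the knob near (165,230). The gland's top is centred at (280,225), as predicted, so I'll grip it.

Call:
jog_arm:
  newtons: 40
  plan:
    - {"offset": [-0.11, 0.028, 0.2], "twist": [0, 0, 0], "fingers": 1}
    - {"offset": [-0.112, 0.028, 0.5], "twist": [0, 0, 0], "fingers": 1}
    - {"offset": [-0.112, 0.028, 0.8], "twist": [0, 0, 0], "fingers": 1}
    - {"offset": [-0.112, 0.028, 0.916], "twist": [0, 0, 0], "fingers": 1}
    - {"offset": [-0.112, 0.028, 0.916], "twist": [0, 0, 0], "fingers": -1}
    - {"offset": [-0.112, 0.028, 0.916], "twist": [0, 0, 0], "fingers": -1}
    - {"offset": [-0.112, 0.028, 0.916], "twist": [0, 0, 0], "fingers": -1}
    - {"offset": [-0.112, 0.028, 0.916], "twist": [0, 0, 0], "fingers": -1}
    - {"offset": [-0.112, 0.028, 0.916], "twist": [0, 0, 0], "fingers": -1}
    - {"offset": [-0.112, 0.028, 0.916], "twist": [0, 0, 0], "fingers": -1}

```text
clock: 24.8
position: [0.6385, 0.0656, 0.0501]
ee_rot: [0.254, 3.13, 0.002]
force: [-0.4, 0.4, -0.5]
width: 0.394
gripper_force: 0.0
```

Call:
jog_arm:
  plan:
    - {"offset": [0, 0, 0], "twist": [0, 0, 0], "fingers": -1}
    - {"offset": [0, 0, 0], "twist": [0, 0, 0], "fingers": -1}
    - {"offset": [0, 0, 0], "twist": [0, 0, 0], "fingers": -1}

```text
clock: 25.18
position: [0.6385, 0.0655, 0.0501]
ee_rot: [0.254, 3.13, 0.002]
force: [-0.1, -0.9, 2.7]
width: 0.388
gripper_force: 40.0
```

Call:
jog_arm:
  plan:
    - {"offset": [0, 0, -0.05], "twist": [0, 0, 0], "fingers": -1}
    - {"offset": [0, 0, -0.2], "twist": [0, 0, 0], "fingers": -1}
    - {"offset": [0, 0, -0.5], "twist": [0, 0, 0], "fingers": -1}
    - {"offset": [0, 0, -0.8], "twist": [0, 0, 0], "fingers": -1}
    - {"offset": [0, 0, -1.0], "twist": [0, 0, 0], "fingers": -1}
    - {"offset": [0, -0.1, -1.0], "twist": [0, 0, 0], "fingers": -1}

```text
clock: 25.92
position: [0.6367, 0.0522, 0.2023]
ee_rot: [0.25, 3.126, 0.005]
force: [0.4, -0.0, -6.3]
width: 0.388
gripper_force: 40.0
```

```bash
python3 -c "
from h import *
go([.49,-.326,.23],tool(np.radians(-20),0)); go([.49,-.326,.23],tool(np.radians(-9.1),0))
"
```

```text
t 25.93 offset [ 0.5644 -2.6439 -0.1981] twist [0.0007 0.0008 0.0302]
t 25.93 offset [ 0.5644 -2.6439 -0.1981] twist [ 0.0006  0.0009 -0.0001]
```

Call:
jog_arm:
  plan:
    - {"offset": [0.02, -0.3, -0.1], "twist": [0, 0, 0], "fingers": -1}
    - {"offset": [0.08, -0.6, -0.19], "twist": [0, 0, 0], "fingers": -1}
    - {"offset": [0.15, -0.9, -0.19], "twist": [0, 0, 0], "fingers": -1}
    - {"offset": [0.15, -1.0, -0.19], "twist": [0, 0, 0], "fingers": -1}

```text
clock: 26.42
position: [0.5865, -0.0994, 0.2258]
ee_rot: [-0.262, -3.128, 0.002]
force: [0.1, -0.0, -5.6]
width: 0.383
gripper_force: 40.0
```

Call:
jog_arm:
  plan:
    - {"offset": [0.15, -0.33, 0], "twist": [0, 0, 0], "fingers": -1}
    - {"offset": [0.3, -0.66, 0], "twist": [0, 0, 0], "fingers": -1}
    - {"offset": [0.4, -0.95, 0], "twist": [0, 0, 0], "fingers": -1}
    - {"offset": [0.4, -0.95, 0], "twist": [0, 0, 0], "fingers": -1}
    - {"offset": [0.4, -0.95, 0], "twist": [0, 0, 0], "fingers": -1}

```text
clock: 27.05
position: [0.5066, -0.2246, 0.2267]
ee_rot: [0.254, 3.131, 0.004]
force: [-0.1, 0.9, -4.6]
width: 0.383
gripper_force: 40.0
```

```bash
python3 -c "
from h import *
print(observe()['joints'].round(2))
for n in('wrist',):
  save(n,'i.png')
  for r in regions_of('inspection_plate',n)[:3]:
    ys,xs=np.nonzero(r['region']);b=cv2.minAreaRect(np.stack([xs,ys],1).astype(np.float32)); P=np.array([onz(n,u,v,.025)[:2] for u,v in cv2.boxPoints(b)]);print(r['conf'],P.mean(0),P.round(3).tolist())
  print([(k[0],onz(n,k[1],k[2],0).round(4)) for k in lm('inspection_plate',n)])
go([.49,-.326,.15],tool(np.radians(-9.1),0))
"
```

```text
[ 0.77  0.41 -0.6   1.73  0.25  1.08  1.49]
0.79 [ 0.32431324 -0.39414009] [[0.279, -0.461], [0.307, -0.308], [0.37, -0.323], [0.341, -0.485]]
0.78 [ 0.48989425 -0.32609084] [[0.42, -0.392], [0.42, -0.251], [0.558, -0.253], [0.562, -0.409]]
0.56 [ 0.51135311 -0.49308709] [[0.469, -0.541], [0.461, -0.436], [0.552, -0.442], [0.564, -0.554]]
[(0.89, array([ 0.4905, -0.3245,  0.    ])), (0.69, array([ 0.5148, -0.5033,  0.    ]))]
t 27.20 offset [ 0.0074 -0.6948  0.5146] twist [ 0.0004  0.0002 -0.0001]
```

View pics/i.png

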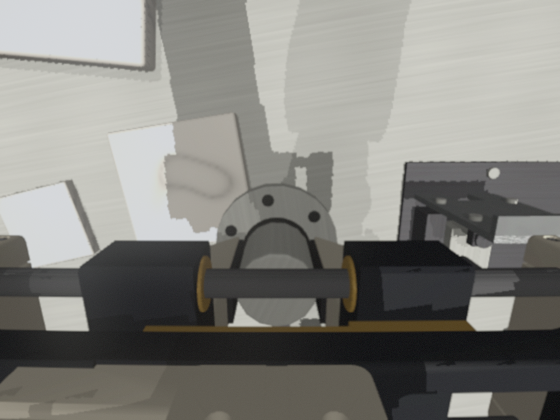

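The gland is held upright at about (277,250), with the middle-sized plate to the left near (185,180). Its centre, (0.490, -0.326), agrees with my earlier measurement.

Call:
jog_arm:
  plan:
    - {"offset": [0.007, -0.35, 0], "twist": [0, 0, 0], "fingers": -1}
    - {"offset": [0.007, -0.6, 0.1], "twist": [0, 0, 0], "fingers": -1}
    - {"offset": [0.007, -0.695, 0.4], "twist": [0, 0, 0], "fingers": -1}
    - {"offset": [0.007, -0.695, 0.7], "twist": [0, 0, 0], "fingers": -1}
    - {"offset": [0.007, -0.695, 0.95], "twist": [0, 0, 0], "fingers": -1}
    - {"offset": [0.007, -0.695, 0.97], "twist": [0, 0, 0], "fingers": -1}
    - {"offset": [0.007, -0.695, 0.97], "twist": [0, 0, 0], "fingers": -1}

```text
clock: 28.08
position: [0.4908, -0.327, 0.0833]
ee_rot: [0.252, 3.129, 0.002]
force: [1.2, -0.5, -3.9]
width: 0.385
gripper_force: 40.0
```

```bash
python3 -c "
from h import *
for z in (.07,.0665): go([.49,-.326,z],tool(np.radians(-9.1),0))
"
```

```text
t 28.07 offset [0.0064 0.0054 0.0886] twist [ 0.0002  0.0004 -0.0003]
t 28.07 offset [0.0065 0.0053 0.1119] twist [ 0.0002  0.0004 -0.0003]
```

Call:
jog_arm:
  plan:
    - {"offset": [0, 0.005, 0.05], "twist": [0, 0, 0], "fingers": -1}
    - {"offset": [0, 0.005, 0.088], "twist": [0, 0, 0], "fingers": -1}
    - {"offset": [0, 0.005, 0.108], "twist": [0, 0, 0], "fingers": -1}
    - {"offset": [0, 0.005, 0.115], "twist": [0, 0, 0], "fingers": -1}
    - {"offset": [0, 0.005, 0.115], "twist": [0, 0, 0], "fingers": -1}

```text
clock: 28.7
position: [0.4898, -0.3267, 0.067]
ee_rot: [0.254, 3.129, 0.0]
force: [-7.7, 3.8, 16.5]
width: 0.384
gripper_force: 40.0
```

Call:
jog_arm:
  plan:
    - {"offset": [0, 0, -0.015], "twist": [0, 0, 0], "fingers": -1}
    - {"offset": [0, 0, -0.015], "twist": [0, 0, 0], "fingers": -1}
    - {"offset": [0, 0, -0.015], "twist": [0, 0, 0], "fingers": 0.6}
    - {"offset": [0, 0, -0.015], "twist": [0, 0, 0], "fingers": 0.6}
    - {"offset": [0, 0, -0.015], "twist": [0, 0, 0], "fingers": 0.6}
    - {"offset": [0, 0, -0.015], "twist": [0, 0, 0], "fingers": 0.6}
    - {"offset": [0, 0, -0.2], "twist": [0, 0, 0], "fingers": 0.6}
    - {"offset": [0, 0, -0.55], "twist": [0, 0, 0], "fingers": 0.6}
    - {"offset": [0, 0, -0.9], "twist": [0, 0, 0], "fingers": 0.6}
    - {"offset": [0, 0, -0.9], "twist": [0, 0, 0], "fingers": 0.6}
    - {"offset": [0, 0, -0.9], "twist": [0, 0, 0], "fingers": 0.6}

```text
clock: 30.08
position: [0.4892, -0.3268, 0.1998]
ee_rot: [0.254, 3.13, 0.002]
force: [0.6, 0.5, -0.2]
width: 0.8
gripper_force: 0.0
```

```bash
python3 -c "
from h import *
im=save('scene','j.png')
get_image('top')
for c in('scene','top'): print([(k[0],onz(c,k[1],k[2],.025).round(4)) for k in lm('gland',c)[:1]],[(k[0],onz(c,k[1],k[2],.062).round(4)) for k in lm('jaw_knob',c)[:1]])
print(F2W(np.load('f.npy'),[.034,0,.062]))
"
```

```text
[(0.61, array([ 0.4888, -0.3324,  0.025 ]))] [(0.89, array([ 0.6297, -0.0368,  0.062 ]))]
[(0.86, array([ 0.4895, -0.3296,  0.025 ]))] [(0.67, array([ 0.6249, -0.0269,  0.062 ]))]
[[ 0.62697207 -0.03157737  0.062     ]]
```

View pics/j.png

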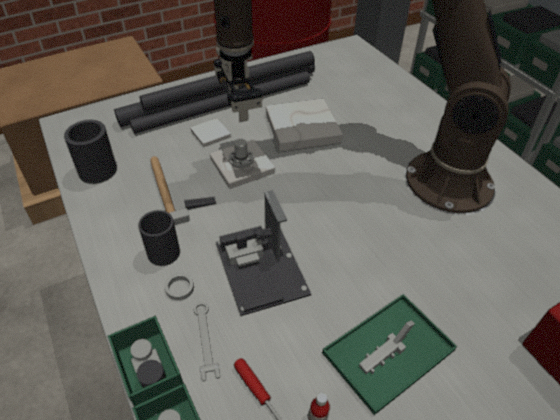

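The gland stands upright on the middle-sized plate at (241,160), the wedge lies in the tray at (385,350), and the jaw is back. The gripper is clear of everything.

```bash
python3 -c "
from cell import sign_off
print(sign_off())"
```

```text
the job is handed in; nothing more can be done
None
```

The job is handed in, with no verdict returned: the final pictures show the wedge flat in the green tray, the jaw fully back, the gland upright in the middle of the inspection plate, and the bystanders apparently where they were.

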